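# Seat a metal sample on its parallels in a bench vise

## Robot

A 7-joint arm with a two-finger parallel gripper is mounted at the origin on a cart in front of the work surface, level with it; the furniture and walls round the work are solid. World frame = base frame: x ahead of the robot, y to its left, z up, the work surface at z = 0. Lengths are in mm, angles in rad, forces in N, time in s.
With the tool pointing down it reaches from about 425 to 825 mm from the base axis. Payload 3.6 kg.
Tool frame: the origin (TCP) lies midway between the tips of the shut fingers; the grasp point (between the pads) lies 19 mm behind it; z points along the fingers, y is the line along which they close (so a half turn about z gives the same grasp; the last joint's range is limited). The gripper opens to 93 mm and grips with 3 to 60 N. Pads are 15 mm wide; open, the fingers measure 128 mm over their backs; the gripper's body (75 mm by 188 mm) begins 65 mm behind the grasp point.
Start: joints at [1.206, 0.615, -0.013, 1.423, 0.008, 1.103, -0.04], TCP at [215.429, -613.231, 218.64] pointing down, gripper open.
Joint ranges: [-3.12, 3.12], [-0.3, 2.06], [-1.34, 1.32], [0.26, 2.42], [-1.36, 4.5], [0.01, 1.98], [-2.84, 2.84]. Speed limits (rad/s): [2.79, 2.79, 3.14, 3.14, 3.14, 3.14, 3.14].

## Interface

Orientations are given as a unit quaternion [w, x, y, z].
In Python, from plant import ctrl, get_image, boxes_of, silhouettes gives the robot as it stands. The module is installed in compiled form; this text tells all that it offers.
- The arm moves only by the tool drive_tool, never from a script. Its argument "steps" is one flat list of numbers, 5 for each row, row after row: the shift along the world's x, y, z in cm, then the turn about the world's z in degrees, then the opening in per cent of the stroke, from 0 (shut) to 100 (fully open). A call has 1 to 5 rows; each row is the pose to reach, as a shift and turn from the pose commanded when the call began; what a row does not reach only later rows make up. A row lasts 1/12 s, in which the tool goes at most 41.7 mm and 7.16 degrees, less where a joint would pass 70% of its speed; a pose out of reach is approached as far as the arm can. A call with a gripper value outside its range is refused whole. The fingers move at their own pace and stop on an object; "newtons" is the grip in N (left out, the last holds). Time passes only in rows, so rows that repeat a pose let the fingers close. It gives the time, the measured TCP pose, the force, the opening and the grip force at its end, in the units of the state.
- ctrl.get_state(): the state, without advancing time (a new reading comes with each control period).
- get_image(name): name is "scene" or "top" or "wrist"; returns a dict with "image" (400x640x3 uint8, red, green, blue), "vertical_fov" (degrees; the focal length in pixels is half the picture's height over the tangent of half this angle, whatever the lens; pixels are square), "cx", "cy" (the principal point, pixels), "R" (3x3) and "t" (3): a world point X has camera coordinates R X + t; the wrist camera has in their place "T_tool_cam" (4x4, takes a point from camera to tool coordinates, whose origin is the TCP and whose axes are the flange's). Camera axes: x right, y down, z forward; pixel columns grow to the right and rows downward; lengths in mm; the calibration is good to about 2 mm. A picture is of the moment at which its call begins: read the wrist's pose just before it. There is no depth.
- ctrl.hand_in(): hands the job in; it is judged then, once.
Trained networks look in a picture, given as the dict that the camera call returned (one of the last four; its "shot" number tells which), for a name from the list of things; names that differ only in an ending like _2 or _b are one class to them, and where a whole thing is asked for, a point or a joint stands for the part that bears it (a point fixed in the world has none). Each returns a list of dicts, best first, with "score" (0 to 1); they miss things now and then, are a little off and sometimes report something else, mostly with a low value. They report only what shows in the picture. A call takes as long as a camera call. They do not tell look-alikes from the thing itself.
- boxes_of(label, picture): "location" ([x, y, z] in mm, in world coordinates, good to about 4 mm: the middle of the surface that is visible of it).
- silhouettes(label, picture): "region" (400x640 bool, what is visible of it).
The state is a dict: "time": time; "joint_pos": joint angles; "dq": joint speeds; "effort": joint torques, N m; "position": TCP position; "eef_rot": TCP orientation; "wrist_force": force on the tool from outside, world axes, zero at the start; "wrist_torque": the same for the moment, N m; "opening": finger opening in mm; "gripper_force": force on a finger pad.
Only numpy, scipy, OpenCV 4.12 (cv2) and the standard library are available. Lean on these libraries where they do the work, as an engineer would, in place of code of your own. Each camera call takes 0.05 s, during which the arm holds its last target. There are 200 camera calls.

## Task

A metal sample block is nipped in the small bench vise, standing a little high and crooked over two loose steel bars. Slide both bars fully back against the vise's rear stop, then tap the block down with the closed fingertips until it sits flat and firmly on both bars, so that neither bar can slide any more. Be gentle: no push or tap harder than 30 N, and leave the loose tape roll, tweezers and note block where they are.

Things in the scene. Friction and masses are not known exactly. Their poses are not given: they have to be found in the camera images.
- vise: Small grey machinist's vise fixed to the bench; origin midway between its jaws at bench height; x points from its open front (robot side) to its rear stop, y to the movable jaw with screw and T handle (out to y 143 mm), z up. Bed top 18 mm up, x -60 to 60 mm. Jaws run along x, -46 to 46 mm; inner faces at y -40 and 40 mm, tops at z 68 mm. Ribs guide the bars.
- vise_stop (a point): Middle of the front face of the vise's rear stop, a steel plate across the bed, 80 mm wide, z 22 to 40 mm above the bench; at vise x = 50 mm. The bars' rear ends butt against it.
- block: Aluminium sample block, 50 (x) x 79 (y) x 32 (z) mm, between the jaws; origin at the centre of its underside, axes as the vise's. It only goes down or up and rocks about its x, against the jaws' friction (a push of some 7 N moves it), and stays where left. Starts 5 to 9 mm high, rocked up to 0.06 rad; seated, it is level with its origin at vise z 45 to 46 mm.
- block_top_left (a point): Point on the block's top face on the side of the left bar (+y), 22 mm from its middle: a place to tap. Tap the higher side first, then the other. Only when each side has been pressed onto its bar with some 15 to 25 N are the bars held tight; less leaves them loose.
- block_top_right (a point): The same on the side of the right bar (-y).
- bar_left: Loose ground steel bar (parallel), 110 (x) x 12 (y) x 24 (z) mm, about 0.16 kg, lying on a stiffly sprung strip (22 mm up, gives 1 mm per 20 N) of the vise bed, along x beside the movable (+y) jaw (vise y about +32 mm), under the block; origin at the centre of its underside. Starts 15 to 40 mm short of the rear stop; at the stop its origin is at vise x = -5 mm.
- bar_left_front (a point): Centre of that bar's front end face, which sticks out of the vise towards the robot and faces it (12 wide, 22 to 46 mm above the bench): the place to push. At the stop it is at vise x = -60 mm.
- bar_right: Loose ground steel bar (parallel), 110 (x) x 12 (y) x 24 (z) mm, about 0.16 kg, lying on a stiffly sprung strip (22 mm up, gives 1 mm per 20 N) of the vise bed, along x beside the fixed (-y) jaw (vise y about -32 mm), under the block; origin at the centre of its underside. Starts 15 to 40 mm short of the rear stop; at the stop its origin is at vise x = -5 mm.
- bar_right_front (a point): Centre of that bar's front end face, which sticks out of the vise towards the robot and faces it (12 wide, 22 to 46 mm above the bench): the place to push. At the stop it is at vise x = -60 mm.
- tape_roll: Loose roll of tape lying flat beside the vise, 65 mm across, 20 mm high; bystander.
- tweezers: Loose steel tweezers lying beside the vise, 12 x 121 x 10 mm; bystander.
- note_block: Loose block of notes behind the vise, 70 x 70 x 10 mm; bystander.
Not all that is in view belongs to the job. Leave any green look-alike of the bar_left alone.

How it is judged (in metres and radians):
On the way:
1. both bars are back against the rear stop (within 2.5 mm) while the block does not yet press on them (x of each of bar_left, bar_right in the frame of vise above -0.0075 m and contact force between block and bar_left below 0.3 N and contact force between block and bar_right below 0.3 N), for 0.1 s.
At the end, for the whole second after the job is handed in: Both bars lie within 2.5 mm of the rear stop and at rest, and the block, left alone, sits level (within 0.025 rad) less than 1.5 mm above its seat and keeps pressing on each bar with more than 3 N (x of each of bar_left, bar_right in the frame of vise above -0.0075 m and contact force between block and bar_left above 3 N and contact force between block and bar_right above 3 N and angle between the z axis of block and the z axis of vise, either way round below 0.025 rad and z of block in the frame of vise below 0.0475 m and linear speed of each of bar_left, bar_right below 0.01 m/s); the robot touches nothing.
It fails at once if the robot pushes the block or a bar with more than 30 N (contact force between any of the fingers, the arm and block above 30 N or contact force between any of the fingers, the arm and bar_left above 30 N or contact force between any of the fingers, the arm and bar_right above 30 N).
It fails at once if the tape roll, tweezers or note block is moved more than 20 mm (distance of any of tape_roll, tweezers, note_block from where it was at the start of the episode above 0.02 m).
It also fails if it takes over 59 s, if anything falls off the work surface, if the arm or the gripper's body presses on something with over 40 N, if the wrist force passes 120 N, or if a joint passes its speed limit or range.

## Working session

There is one attempt and no reset: what is moved stays moved. The work goes in short steps, Python scripts to look and compute and a tool call to move; the robot and the scene stay as the last step left them, time stands still between calls to the robot, and variables do not carry over. Pictures are saved under pics/ and viewed, at most 10 in all, crops included, and the job is handed in when it is done.

Besides the shell and the picture viewer there is one more tool, called after "Call:" by a JSON object that holds its "method" and its "body". drive_tool: Moves the arm, as the interface text tells. Its arguments: {"type":"object","properties":{"steps":{"type":"array"},"newtons":{"type":"number"}},"required":["steps"]}

```bash
mkdir -p pics
python3 - <<'E'
from plant import ctrl,get_image,boxes_of,silhouettes
import cv2,numpy as np
s=ctrl.get_state();print(s['time'],s['position'],s['eef_rot'],s['opening'],s['wrist_force'])
for c in ("scene","top"):
    p=get_image(c);cv2.imwrite(f"pics/{c}1.png",p["image"][:,:,::-1])
    print(c,p['vertical_fov'],np.round(p['R'],3).tolist(),np.round(p['t'],1).tolist())
    for n in ("vise","vise_stop","block","block_top_left","block_top_right","bar_left","bar_left_front","bar_right","bar_right_front","tape_roll","tweezers","note_block"):
        print(n,[(np.round(b['location']).tolist(),round(b['score'],2)) for b in boxes_of(n,p)[:3]])
E
```

```text
0.0 [ 215.14267075 -612.52700197  217.49604711] [-1.25298503e-03  9.85765397e-01  1.68121831e-01 -2.47751401e-04] 92.87222305753602 [-0.30836932 -0.31208332  0.1293432 ]
scene 42.71954085029553 [[-0.425, -0.905, 0.012], [-0.512, 0.229, -0.828], [0.747, -0.358, -0.561]] [227.8, 374.9, 582.8]
vise [([570.0, 68.0, 54.0], 0.85)]
vise_stop [([572.0, 64.0, 48.0], 0.85)]
block [([594.0, 28.0, 82.0], 0.86)]
block_top_left [([595.0, 32.0, 85.0], 0.63)]
block_top_right [([592.0, 31.0, 83.0], 0.83), ([575.0, 65.0, 52.0], 0.16)]
bar_left [([413.0, 120.0, 17.0], 0.96), ([525.0, 39.0, 42.0], 0.91), ([412.0, -72.0, 17.0], 0.82)]
bar_left_front [([415.0, 120.0, 22.0], 0.95), ([525.0, 43.0, 41.0], 0.69), ([413.0, -72.0, 22.0], 0.59)]
bar_right [([567.0, -13.0, 38.0], 0.78)]
bar_right_front [([566.0, -17.0, 38.0], 0.62), ([715.0, 99.0, 7.0], 0.51)]
tape_roll [([544.0, 214.0, 21.0], 0.93)]
tweezers [([631.0, -142.0, 5.0], 0.46)]
note_block [([712.0, 98.0, 11.0], 0.81)]
top 57.011347328305135 [[-0.013, -1.0, 0.004], [-0.99, 0.013, -0.143], [0.143, -0.006, -0.99]] [-0.4, 627.4, 903.8]
vise [([597.0, 41.0, 48.0], 0.93)]
vise_stop [([599.0, 41.0, 55.0], 0.74)]
block [([605.0, 27.0, 84.0], 0.87)]
block_top_left [([603.0, 26.0, 84.0], 0.55)]
block_top_right [([600.0, 23.0, 86.0], 0.89)]
bar_left [([420.0, -75.0, 30.0], 0.79), ([541.0, 38.0, 46.0], 0.65), ([424.0, 125.0, 21.0], 0.48)]
bar_left_front [([423.0, 124.0, 25.0], 0.68), ([419.0, -73.0, 25.0], 0.68), ([544.0, 40.0, 43.0], 0.41)]
bar_right [([598.0, 44.0, 51.0], 0.48)]
bar_right_front []
tape_roll [([551.0, 217.0, 22.0], 0.86)]
tweezers []
note_block [([711.0, 85.0, 11.0], 0.77), ([596.0, 42.0, 52.0], 0.17)]
```

View pics/scene1.png

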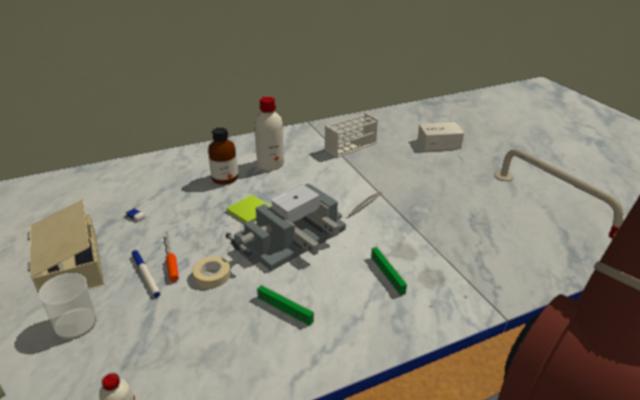

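View pics/top1.png

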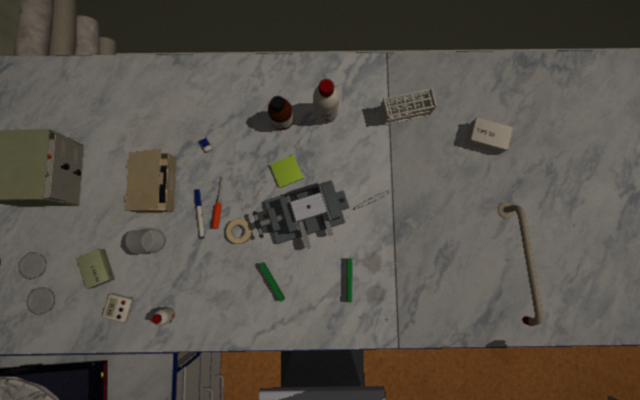

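The scene shows the vise at about (290,225), with the bar ends towards the robot and two green decoys in front of it. A grey hooked pipe runs near the arm's path, with its tip at (615,232) in the scene view and (530,321) in the top view, so I'll triangulate it before moving.

```bash
cat > h.py <<'E'
import numpy as np,cv2
def K(p):
    f=200/np.tan(np.radians(p['vertical_fov'])/2); return f
def ray(p,uv,tool=None):
    f=K(p); d=np.array([(uv[0]-p['cx'])/f,(uv[1]-p['cy'])/f,1.])
    if 'R' in p: R=np.array(p['R']);return -R.T@np.array(p['t']),R.T@d
    T=np.array(p['T_tool_cam']); q=tool['eef_rot']; from scipy.spatial.transform import Rotation as Ro
    Rw=Ro.from_quat([q[1],q[2],q[3],q[0]]).as_matrix()
    return Rw@T[:3,3]+tool['position'],Rw@T[:3,:3]@d
def atz(p,uv,z,tool=None):
    o,d=ray(p,uv,tool);return o+d*(z-o[2])/d[2]
def proj(p,X,tool=None):
    f=K(p)
    if 'R' in p: c=np.array(p['R'])@X+p['t']
    else:
        from scipy.spatial.transform import Rotation as Ro
        q=tool['eef_rot'];Rw=Ro.from_quat([q[1],q[2],q[3],q[0]]).as_matrix();T=np.array(p['T_tool_cam'])
        c=T[:3,:3].T@(Rw.T@(np.array(X)-tool['position'])-T[:3,3])
    return np.array([p['cx']+f*c[0]/c[2],p['cy']+f*c[1]/c[2]])
def tri(rs):
    A=0;b=0
    for o,d in rs:
        d=d/np.linalg.norm(d);P=np.eye(3)-np.outer(d,d);A=A+P;b=b+P@o
    return np.linalg.solve(A,b)
E
python3 - <<'E'
from plant import *
from h import *
a=get_image("scene");b=get_image("top")
for u,v in (((615,232),(530,321)),((505,175),(503,210)),((508,155),(518,208))):
    print(np.round(tri([ray(a,u),ray(b,v)])))
r=silhouettes("block",b)[0]['region'].astype(np.uint8)
cs=max(cv2.findContours(r,0,1)[0],key=cv2.contourArea)
w=np.array([atz(b,c[0],84)[:2] for c in cs],np.float32)
print(cv2.minAreaRect(w))
p=get_image("wrist");print(p['vertical_fov'],np.round(p['T_tool_cam'],3).tolist())
E
```

```text
[ 316. -521.   31.]
[ 595. -493.    9.]
[ 598. -500.   61.]
((604.6474609375, 27.558475494384766), (52.92444610595703, 79.10494232177734), 18.79376792907715)
71.92100565029878 [[-0.0, -0.97, -0.245, 67.465], [1.0, 0.0, -0.001, 0.04], [0.001, -0.245, 0.97, -166.24], [0.0, 0.0, 0.0, 1.0]]
```

Call:
{"method": "drive_tool", "body": {"steps": [1.8,3.7,0.5,0,50,3.6,7.4,1,0,50,5.4,11.1,1.5,0,50,7.2,14.8,2,0,50,9,18.5,2.5,0,50]}}

```text
time: 1.92
position: [306.1, -426.5, 244.0]
eef_rot: [0.0, 0.986, 0.168, 0.0]
wrist_force: [0.7, -0.9, 0.1]
opening: 64.3
gripper_force: 0.0
```

Call:
{"method": "drive_tool", "body": {"steps": [1.8,3.7,0,0,50,3.6,7.4,0,0,50,5.4,11.1,0,0,50,7.2,14.8,0,0,50,9,18.5,0,0,50]}}

```text
time: 2.33
position: [396.0, -241.5, 244.1]
eef_rot: [0.0, 0.986, 0.168, 0.0]
wrist_force: [0.3, 0.2, 0.6]
opening: 46.5
gripper_force: 0.0
```

Call:
{"method": "drive_tool", "body": {"steps": [1.8,3.7,0,0,50,3.6,7.4,0,0,50,5.4,11.1,0,0,50,7.2,14.8,0,0,50,9,18.5,0,0,50]}}

```text
time: 2.75
position: [486.1, -56.4, 244.1]
eef_rot: [0.0, 0.986, 0.168, 0.001]
wrist_force: [0.8, -0.8, 0.3]
opening: 46.6
gripper_force: 0.0
```

Call:
{"method": "drive_tool", "body": {"steps": [1.7,2.8,0,0,50,3.4,5.6,0,0,50,3.4,5.6,0,0,50,3.4,5.6,0,0,50]}}

```text
time: 3.08
position: [519.9, -0.1, 243.5]
eef_rot: [-0.0, 0.985, 0.17, 0.0]
wrist_force: [-0.0, -0.8, -0.4]
opening: 46.6
gripper_force: 0.0
```

Run:
```python
from plant import *
from h import *
s=ctrl.get_state();print(s['time'],s['position'],s['eef_rot'],s['opening'],s['wrist_force'],s['joint_pos'])
p=get_image("wrist");cv2.imwrite("pics/w1.png",p["image"][:,:,::-1])
for n in ("block","bar_left","bar_right","bar_left_front","bar_right_front","vise_stop"):
    for b in boxes_of(n,p)[:3]: print(n,np.round(b['location']),round(b['score'],2),np.round(proj(p,np.array(b['location']),s)))
```

```text
3.0833 [ 5.19944992e+02 -8.37871232e-02  2.43545418e+02] [-3.40636462e-04  9.85379820e-01  1.70371591e-01  1.26882260e-04] 46.62425554459142 [-0.02315258 -0.80321397 -0.3576994 ] [ 0.09121319  0.3925983  -0.18898561  1.75704531  0.08470203  0.99969984
 -1.35792972]
block [604.  27.  88.] 0.84 [322. 109.]
bar_left [439. -73.  24.] 0.83 [347. 243.]
bar_left [539.  42.  45.] 0.8 [294. 155.]
bar_left [430. 129.  25.] 0.57 [215. 206.]
bar_right [568. -19.  47.] 0.72 [345. 151.]
bar_left_front [429. 124.  24.] 0.92 [218. 207.]
bar_left_front [541.  42.  42.] 0.77 [295. 154.]
bar_left_front [439. -71.  26.] 0.72 [346. 243.]
bar_right_front [565. -22.  43.] 0.58 [347. 153.]
bar_right_front [604.  44.  60.] 0.57 [308. 106.]
vise_stop [604.  46.  59.] 0.95 [307. 105.]
```

View pics/w1.png

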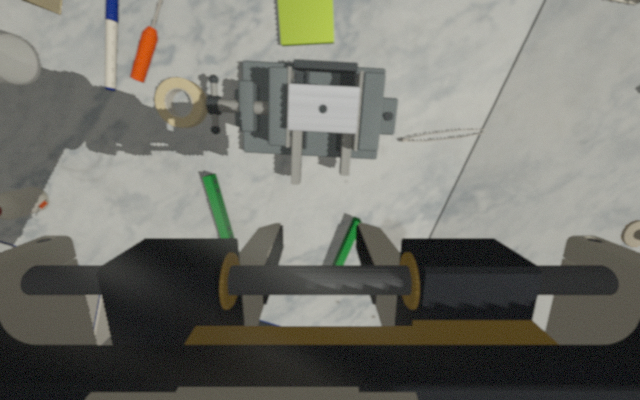

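The bar fronts show at about (296,184) and (345,175). The block top is centred at (323,109) and square to the image.

Run:
```python
from plant import *
from h import *
s=ctrl.get_state()
p=get_image("wrist")
r=silhouettes("block",p)[0]['region'].astype(np.uint8)
cs=max(cv2.findContours(r,0,1)[0],key=cv2.contourArea)
w=np.array([atz(p,c[0],85,s)[:2] for c in cs],np.float32)
print(cv2.minAreaRect(w))
c=np.array(cv2.minAreaRect(w)[0]);
im=p['image'];print(im[165:195,296].mean(1).round(),im[160:190,345].mean(1).round())
for n in("bar_left","bar_right"):
  for b in silhouettes(n,p)[:3]:
    ys,xs=np.where(b['region']);print(n,b['score'],xs.min(),xs.max(),ys.min(),ys.max())
a=np.radians(19.4);R=np.array([[np.cos(a),np.sin(a)],[-np.sin(a),np.cos(a)]])
for uv in ((291,182),(300,182),(341,174),(350,174)):
    X=atz(p,uv,46,s);print(uv,X.round(1),(R@(X[:2]-c)).round(1))
# edge lines of jaws
for uv in ((287,83),(287,131),(359,85),(359,133)): print(uv,atz(p,uv,85,s).round(1))
```

```text
((604.8792114257812, 26.635082244873047), (49.82549285888672, 78.80205535888672), 16.728519439697266)
[143. 143. 143. 143. 143. 142. 142. 140. 137. 138. 137. 141. 138. 138.
 140. 144. 150. 168. 175. 180. 178. 179. 179. 180. 178. 177. 178. 178.
 180. 180.] [149. 150. 150. 150. 149. 150. 153. 156. 157. 157. 159. 157. 158. 167.
 177. 182. 182. 180. 179. 177. 176. 182. 180. 183. 184. 183. 182. 182.
 182. 182.]
bar_left 0.96 200 231 173 237
bar_left 0.86 330 359 215 264
bar_left 0.65 289 299 128 182
bar_right 0.7 336 348 131 173
bar_right 0.5 289 299 128 182
(291, 182) [503.7  31.1  46. ] [-93.9  37.8]
(300, 182) [507.7  19.7  46. ] [-93.9  25.8]
(341, 174) [536.  -28.5  46. ] [-83.3 -29.1]
(350, 174) [540.  -39.8  46. ] [-83.3 -41.1]
(287, 83) [616.3  67.8  85. ]
(287, 131) [567.3  52.3  85. ]
(359, 85) [640.5  -7.8  85. ]
(359, 133) [592.4 -26.4  85. ]
```

Call:
{"method": "drive_tool", "body": {"steps": [-2.3,-1.2,0,-0.8,50,-2.3,-1.2,-4,-0.8,50,-2.3,-1.2,-8,-0.8,50,-2.3,-1.2,-12,-0.8,50,-2.3,-1.2,-15,-0.8,50]}}

```text
time: 4.05
position: [495.3, -14.5, 91.5]
eef_rot: [-0.0, 0.987, 0.161, -0.001]
wrist_force: [-0.3, -0.0, 0.7]
opening: 46.4
gripper_force: 0.0
```

Call:
{"method": "drive_tool", "body": {"steps": [0,0,-2,0,50,0,0,-4,0,50,0,0,-5.5,0,50,0,0,-6.3,0,50,0,0,-6.3,0,50]}}

```text
time: 4.47
position: [495.5, -14.2, 29.2]
eef_rot: [-0.0, 0.987, 0.161, -0.002]
wrist_force: [0.1, -0.2, 0.5]
opening: 46.2
gripper_force: 0.0
```

Run:
```python
from plant import *
from h import *
s=ctrl.get_state();print(s['time'],s['position'],s['eef_rot'],s['opening'],s['wrist_force'])
p=get_image("wrist");cv2.imwrite("pics/w2.png",p["image"][:,:,::-1])
```

```text
4.4667 [495.50463963 -14.21861139  29.20242431] [-2.71798118e-04  9.86906246e-01  1.61287393e-01 -1.53781105e-03] 46.17993546372675 [ 0.13117341 -0.18586822  0.54896354]
```

View pics/w2.png

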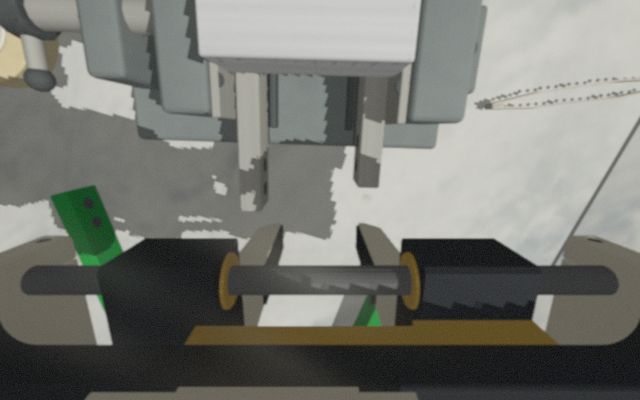

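The bars sit about 9 px left of the finger middle and the vise is turned about 0.8° less than the tool. I'll correct both, then approach slowly.

Call:
{"method": "drive_tool", "body": {"steps": [-0.14,0.43,0,-0.7,50,0.15,0.52,0,-0.7,50,0.43,0.62,0,-0.7,50,0.72,0.71,0,-0.7,50,1.0,0.8,0,-0.7,50]}}

```text
time: 4.93
position: [506.8, -6.2, 31.2]
eef_rot: [0.0, 0.988, 0.155, 0.0]
wrist_force: [-1.7, -1.2, 0.6]
opening: 46.4
gripper_force: 0.9
```

Call:
{"method": "drive_tool", "body": {"steps": [0.19,0.06,0,0,50,0.38,0.12,0,0,50,0.57,0.18,0,0,50,0.76,0.25,0,0,50,0.95,0.31,0,0,50]}}

```text
time: 5.35
position: [515.7, -3.2, 30.6]
eef_rot: [-0.0, 0.988, 0.155, -0.0]
wrist_force: [-1.6, -0.7, 0.5]
opening: 46.1
gripper_force: 1.0
```

Call:
{"method": "drive_tool", "body": {"steps": [0.19,0.06,0,0,50,0.38,0.12,0,0,50,0.57,0.18,0,0,50,0.76,0.25,0,0,50,0.95,0.31,0,0,50]}}

```text
time: 5.77
position: [525.1, -0.2, 30.5]
eef_rot: [0.0, 0.988, 0.155, -0.001]
wrist_force: [-2.8, -0.9, 1.4]
opening: 46.6
gripper_force: 1.4
```

Call:
{"method": "drive_tool", "body": {"steps": [0.19,0.06,0,0,50,0.38,0.12,0,0,50,0.57,0.18,0,0,50,0.76,0.25,0,0,50,0.95,0.31,0,0,50]}}

```text
time: 6.18
position: [535.2, 3.2, 30.6]
eef_rot: [-0.0, 0.988, 0.155, 0.0]
wrist_force: [-3.2, -0.6, 1.3]
opening: 46.4
gripper_force: 1.2
```

Call:
{"method": "drive_tool", "body": {"steps": [0.08,0.02,0,0,50,0.15,0.05,0,0,50,0.22,0.07,0,0,50,0.3,0.1,0,0,50]}}

```text
time: 6.52
position: [537.8, 4.0, 30.6]
eef_rot: [-0.0, 0.988, 0.155, -0.0]
wrist_force: [-3.0, -1.7, 0.2]
opening: 46.6
gripper_force: 1.2
```

Run:
```python
from plant import *
from h import *
s=ctrl.get_state();print(s['time'],s['position'],s['eef_rot'],s['opening'],s['wrist_force'],s['wrist_torque'])
p=get_image("wrist");cv2.imwrite("pics/w3.png",p["image"][:,:,::-1])
```

```text
6.5167 [537.77805449   3.99862494  30.58975089] [-7.43816582e-06  9.87890675e-01  1.55151454e-01 -2.03223063e-04] 46.60887028993584 [-2.98125037 -1.74977345  0.15911074] [-1.52729773e-01  5.14812858e-01 -3.32099894e-04]
```

View pics/w3.png

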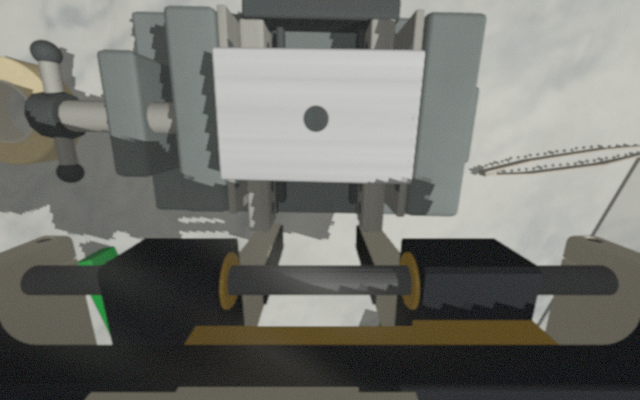

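The two bars are now level with each other and square to the tool, with a few mm left to go. I'll creep the rest.

Call:
{"method": "drive_tool", "body": {"steps": [0.05,0.02,0,0,50,0.1,0.03,0,0,50,0.14,0.05,0,0,50,0.19,0.06,0,0,50]}}

```text
time: 6.9
position: [538.8, 4.4, 30.6]
eef_rot: [0.0, 0.988, 0.155, -0.001]
wrist_force: [-4.6, -1.1, 3.0]
opening: 46.7
gripper_force: 2.3
```

Call:
{"method": "drive_tool", "body": {"steps": [0.05,0.02,0,0,50,0.1,0.03,0,0,50]}}

```text
time: 7.07
position: [538.9, 4.4, 30.5]
eef_rot: [0.0, 0.988, 0.155, -0.002]
wrist_force: [-5.0, -1.1, 4.7]
opening: 46.2
gripper_force: 3.2
```

Call:
{"method": "drive_tool", "body": {"steps": [0.05,0.02,0,0,50,0.1,0.03,0,0,50]}}

```text
time: 7.23
position: [538.9, 4.4, 30.4]
eef_rot: [0.0, 0.988, 0.155, -0.003]
wrist_force: [-7.1, -2.4, 6.1]
opening: 46.3
gripper_force: 3.9
```

Contact at the stop is soft, about 2–3 N/mm. I'll wiggle the yaw gently so both bars seat.

Call:
{"method": "drive_tool", "body": {"steps": [0.05,0.02,0,1,50,0.1,0.03,0,2,50,0.1,0.03,0,2.5,50]}}

```text
time: 7.48
position: [537.8, 3.5, 30.1]
eef_rot: [0.0, 0.984, 0.176, -0.006]
wrist_force: [-10.0, -3.5, 6.7]
opening: 46.2
gripper_force: 5.1
```

Run:
```python
from plant import *
s=ctrl.get_state();print(s['position'],s['eef_rot'],s['wrist_force'],s['wrist_torque'])
```

```text
[537.75889211   3.54903653  30.11599394] [ 4.49553183e-04  9.84461543e-01  1.75510833e-01 -5.58709933e-03] [-10.02178397  -3.48658197   6.73917122] [-0.87600128  2.05490354 -0.33987503]
```

Call:
{"method": "drive_tool", "body": {"steps": [0,0,0,-1.5,50,0,0,0,-3,50,0,0,0,-4.5,50,0,0,0,-5,50]}}

```text
time: 7.82
position: [538.8, 4.7, 29.9]
eef_rot: [0.0, 0.991, 0.134, -0.004]
wrist_force: [-8.5, -2.0, 3.8]
opening: 46.2
gripper_force: 4.1
```

Run:
```python
from plant import *
from h import *
s=ctrl.get_state();print(s['position'],s['eef_rot'],s['wrist_force'],s['wrist_torque'])
p=get_image("wrist");cv2.imwrite("pics/w4.png",cv2.resize(p["image"][0:260,140:500,::-1],None,fx=2.2,fy=2.2))
```

```text
[538.76929862   4.67694135  29.94229484] [ 3.17681764e-04  9.91008380e-01  1.33728854e-01 -4.34549061e-03] [-8.53927648 -1.99097665  3.82664355] [-0.30717162  1.76981847  0.26816269]
```

View pics/w4.png

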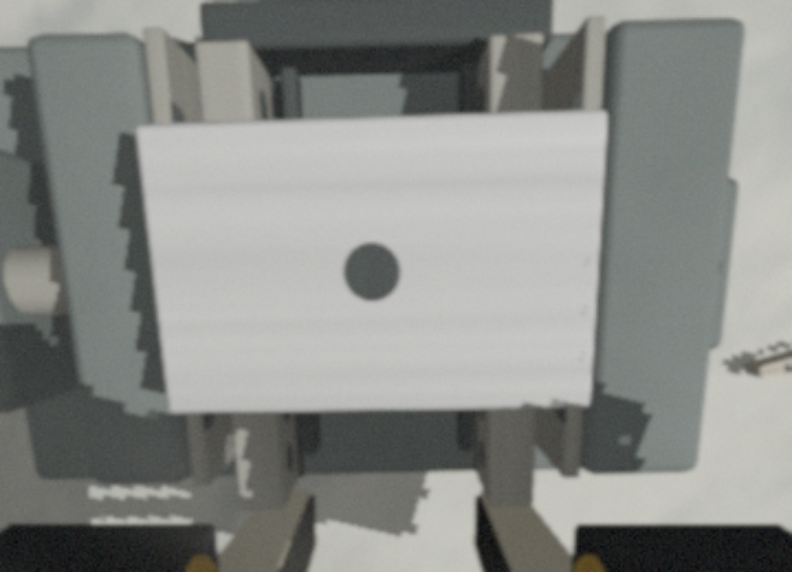

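Both bars butt against the rear stop: their rear ends are at the stop plate's lower edge, about (225,42) and (515,38) in the crop. The torque also changes sign with the wiggle, so both bars resist. Next I'll back off, rise and turn the hand -90° for a narrow tap footprint.

Call:
{"method": "drive_tool", "body": {"steps": [-0.7,-0.2,0,2.5,50,-1.9,-0.6,0,2.5,50,-2.3,-0.8,3,-1,50,-2.3,-0.8,7,-8,0,-2.3,-0.8,11,-15,0]}}

```text
time: 8.28
position: [521.0, -1.9, 141.7]
eef_rot: [-0.001, 1.0, 0.0, 0.001]
wrist_force: [2.1, -0.3, -0.0]
opening: 37.2
gripper_force: 0.0
```

Call:
{"method": "drive_tool", "body": {"steps": [0,0,4,-7,0,0,0,8,-14,0,0,0,10,-21,0,0,0,10,-28,0,0,0,10,-35,0]}}

```text
time: 8.7
position: [523.2, -1.7, 243.7]
eef_rot: [-0.002, 0.954, -0.3, 0.005]
wrist_force: [-0.2, -0.2, -1.5]
opening: 4.4
gripper_force: 0.0
```

Run:
```python
from plant import *
from h import *
s=ctrl.get_state();print(s['time'],s['position'],s['eef_rot'],s['wrist_force'],s['opening'])
p=get_image("wrist")
r=silhouettes("block",p)[0];print(r['score'])
cs=max(cv2.findContours(r['region'].astype(np.uint8),0,1)[0],key=cv2.contourArea)
print(cv2.minAreaRect(np.array([atz(p,c[0],84,s)[:2] for c in cs],np.float32)))
print([np.round(b['location']) for n in ("block","block_top_left","block_top_right") for b in boxes_of(n,p)[:1]])
```

```text
8.7 [523.18024781  -1.73282684 243.67936617] [-0.00200556  0.95391598 -0.30002635  0.00494662] [-0.22480449 -0.15393017 -1.54737477] 4.381078360226213
0.93
((604.3533325195312, 25.292591094970703), (53.19044494628906, 81.53285217285156), 17.281496047973633)
[array([606.,  26.,  87.]), array([603.,  28.,  85.]), array([604.,  23.,  85.])]
```

Call:
{"method": "drive_tool", "body": {"steps": [2,1.3,0,-7,0,5,3.2,0,-14,0,7.5,4.9,-3,-21,0,7.5,4.9,-6,-28,0,7.5,4.9,-10,-35,0]}}

```text
time: 9.37
position: [598.3, 48.8, 140.6]
eef_rot: [-0.003, 0.821, -0.571, 0.002]
wrist_force: [0.9, -0.4, -0.3]
opening: 0.8
gripper_force: 0.0
```

Call:
{"method": "drive_tool", "body": {"steps": [0,0,-2,-2.3,0,0,0,-4,-2.3,0,0,0,-4,-2.3,0]}}

```text
time: 9.62
position: [591.7, 46.9, 95.8]
eef_rot: [0.003, 0.81, -0.586, -0.004]
wrist_force: [-0.7, -0.0, -0.3]
opening: 0.4
gripper_force: 0.0
```

Call:
{"method": "drive_tool", "body": {"steps": [0,0,0,0,0,0,0,0,0,0]}}

```text
time: 9.78
position: [596.0, 46.5, 101.7]
eef_rot: [-0.001, 0.81, -0.587, 0.001]
wrist_force: [0.0, 0.1, 1.3]
opening: 0.4
gripper_force: 0.0
```

Run:
```python
from plant import *
from h import *
s=ctrl.get_state();print(s['time'],s['position'],s['eef_rot'],s['wrist_force'],s['joint_pos'])
p=get_image("scene");u,v=proj(p,np.array([600,30,80.])).astype(int);cv2.imwrite("pics/s2.png",cv2.resize(p["image"][v-70:v+70,u-90:u+90,::-1],None,fx=4,fy=4,interpolation=2))
```

```text
9.7833 [596.03651249  46.48980441 101.7006191 ] [-0.00086024  0.80954205 -0.58706053  0.00093048] [0.04488625 0.09291052 1.29978659] [-0.25876369  0.67463937  0.23542936  1.71824429 -0.21081402  0.77093591
 -2.74729798]
```

View pics/s2.png

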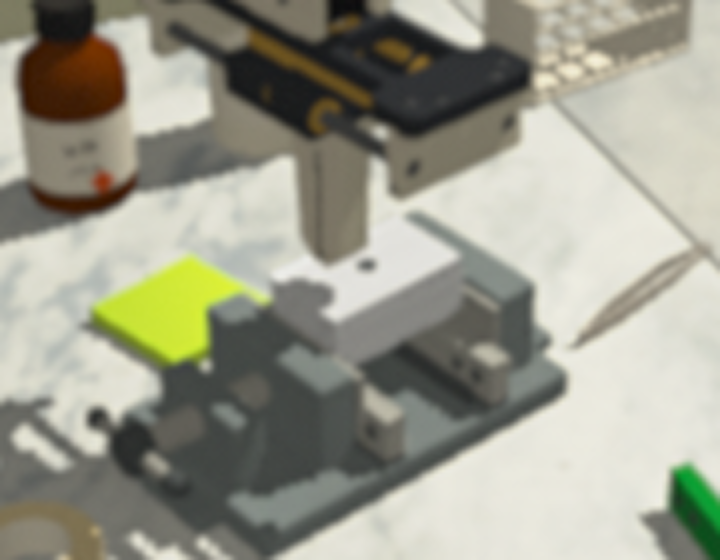

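The closed fingers stand over the block's left part. Now I'll go down and feel for contact.

Call:
{"method": "drive_tool", "body": {"steps": [0.2,0.1,-0.4,2,0,0.2,0.1,-0.8,3,0,0.2,0.1,-1.0,3,0,0.2,0.1,-1.1,3,0]}}

```text
time: 10.17
position: [597.0, 47.5, 90.1]
eef_rot: [-0.0, 0.824, -0.566, 0.0]
wrist_force: [-0.1, 0.2, -0.0]
opening: 0.5
gripper_force: 0.0
```

Call:
{"method": "drive_tool", "body": {"steps": [0,0,-0.1,0,0,0,0,-0.2,0,0,0,0,-0.3,0,0]}}

```text
time: 10.42
position: [596.9, 47.6, 86.8]
eef_rot: [-0.0, 0.824, -0.566, 0.0]
wrist_force: [0.8, 0.5, -0.6]
opening: 0.1
gripper_force: 0.0
```

Call:
{"method": "drive_tool", "body": {"steps": [0,0,-0.07,0,0,0,0,-0.14,0,0]}}

```text
time: 10.58
position: [596.9, 47.6, 85.3]
eef_rot: [-0.0, 0.824, -0.566, 0.0]
wrist_force: [-0.7, 0.7, 6.0]
opening: 0.8
gripper_force: 2.9
```

Call:
{"method": "drive_tool", "body": {"steps": [0,0,-0.07,0,0,0,0,-0.14,0,0]}}

```text
time: 10.75
position: [596.9, 47.6, 84.8]
eef_rot: [-0.0, 0.824, -0.566, 0.0]
wrist_force: [-3.0, 0.6, 6.8]
opening: 0.7
gripper_force: 3.4
```

Call:
{"method": "drive_tool", "body": {"steps": [0,0,1,0,0,0.67,-2.1,1.2,0,0,1.34,-4.2,1.0,0,0,1.34,-4.2,0.6,0,0,1.34,-4.2,0.4,0,0]}}

```text
time: 11.17
position: [610.4, 3.6, 87.9]
eef_rot: [0.0, 0.823, -0.567, 0.0]
wrist_force: [-0.6, 0.2, -0.1]
opening: 0.3
gripper_force: 0.0
```

Call:
{"method": "drive_tool", "body": {"steps": [0,0,-0.07,0,0,0,0,-0.14,0,0]}}

```text
time: 11.33
position: [609.8, 7.2, 86.2]
eef_rot: [-0.0, 0.825, -0.565, -0.001]
wrist_force: [-1.4, -0.1, 3.4]
opening: 0.5
gripper_force: 1.9
```

Call:
{"method": "drive_tool", "body": {"steps": [0,0,-0.07,0,0,0,0,-0.14,0,0]}}

```text
time: 11.5
position: [609.9, 6.9, 85.9]
eef_rot: [-0.0, 0.825, -0.565, -0.0]
wrist_force: [-3.2, -0.2, 7.6]
opening: 0.4
gripper_force: 3.4
```

Call:
{"method": "drive_tool", "body": {"steps": [0,0,-0.07,0,0,0,0,-0.14,0,0]}}

```text
time: 11.67
position: [610.0, 6.6, 84.8]
eef_rot: [-0.0, 0.825, -0.565, -0.0]
wrist_force: [-2.6, 0.4, 6.1]
opening: 0.3
gripper_force: 3.4
```

Call:
{"method": "drive_tool", "body": {"steps": [0,0,-0.07,0,0,0,0,-0.14,0,0,0,0,-0.21,0,0]}}

```text
time: 11.92
position: [610.0, 6.6, 82.8]
eef_rot: [-0.0, 0.825, -0.565, -0.0]
wrist_force: [-2.8, 0.4, 6.1]
opening: 0.7
gripper_force: 3.4
```

Call:
{"method": "drive_tool", "body": {"steps": [0,0,1.2,0,0,-0.67,2.1,1.2,0,0,-1.34,4.2,1.0,0,0,-1.34,4.2,0.5,0,0,-1.34,4.2,0.5,0,0]}}

```text
time: 12.33
position: [596.1, 50.3, 86.2]
eef_rot: [-0.0, 0.826, -0.564, -0.001]
wrist_force: [-0.3, -0.2, -0.2]
opening: 0.4
gripper_force: 0.0
```

Call:
{"method": "drive_tool", "body": {"steps": [0,0,-0.1,0,0,0,0,-0.2,0,0,0,0,-0.3,0,0,0,0,-0.4,0,0]}}

```text
time: 12.67
position: [597.1, 46.4, 82.6]
eef_rot: [0.0, 0.824, -0.567, 0.0]
wrist_force: [-0.4, -0.1, -0.1]
opening: 0.1
gripper_force: 0.0
```

Call:
{"method": "drive_tool", "body": {"steps": [0,0,-0.07,0,0,0,0,-0.14,0,0,0,0,-0.21,0,0]}}

```text
time: 12.92
position: [597.1, 46.5, 81.6]
eef_rot: [0.0, 0.824, -0.566, 0.0]
wrist_force: [-2.4, -1.0, 6.8]
opening: 0.7
gripper_force: 3.4
```

Call:
{"method": "drive_tool", "body": {"steps": [0,0,-0.07,0,0,0,0,-0.14,0,0,0,0,-0.21,0,0]}}

```text
time: 13.17
position: [597.1, 46.5, 79.6]
eef_rot: [0.0, 0.824, -0.566, 0.001]
wrist_force: [-1.1, -1.2, 6.0]
opening: 0.6
gripper_force: 3.4
```

Call:
{"method": "drive_tool", "body": {"steps": [0,0,1.2,0,0,0.67,-2.1,1.2,0,0,1.34,-4.2,1.0,0,0,1.34,-4.2,0.6,0,0,1.34,-4.2,0.5,0,0]}}

```text
time: 13.58
position: [610.3, 3.6, 83.4]
eef_rot: [0.0, 0.823, -0.567, 0.0]
wrist_force: [-0.1, -0.1, 0.2]
opening: 0.6
gripper_force: 0.0
```

Call:
{"method": "drive_tool", "body": {"steps": [0,0,-0.1,0,0,0,0,-0.2,0,0,0,0,-0.3,0,0]}}

```text
time: 13.83
position: [610.0, 7.2, 80.3]
eef_rot: [-0.0, 0.825, -0.565, -0.0]
wrist_force: [0.2, 0.3, -0.1]
opening: 0.1
gripper_force: 0.0
```

Call:
{"method": "drive_tool", "body": {"steps": [0,0,-0.1,0,0,0,0,-0.2,0,0,0,0,-0.3,0,0]}}

```text
time: 14.08
position: [610.2, 6.9, 78.5]
eef_rot: [-0.001, 0.825, -0.565, -0.0]
wrist_force: [-2.9, 1.0, 7.2]
opening: 0.5
gripper_force: 3.5
```

Call:
{"method": "drive_tool", "body": {"steps": [0,0,-0.07,0,0,0,0,-0.14,0,0,0,0,-0.2,0,0]}}

```text
time: 14.33
position: [610.2, 6.7, 77.9]
eef_rot: [-0.001, 0.825, -0.565, -0.0]
wrist_force: [-5.0, 1.2, 16.3]
opening: 0.3
gripper_force: 8.2
```

Call:
{"method": "drive_tool", "body": {"steps": [0,0,-0.07,0,0,0,0,-0.14,0,0,0,0,-0.2,0,0]}}

```text
time: 14.58
position: [610.3, 6.6, 77.6]
eef_rot: [-0.001, 0.825, -0.566, -0.0]
wrist_force: [-7.0, 0.5, 25.4]
opening: 0.7
gripper_force: 12.3
```

The right side is pressed to about 25 N. Now the left.

Call:
{"method": "drive_tool", "body": {"steps": [0,0,1.3,0,0,-0.67,2.1,1.5,0,0,-1.34,4.2,1.3,0,0,-1.34,4.2,0.9,0,0,-1.34,4.2,0.7,0,0]}}

```text
time: 15.0
position: [596.2, 50.1, 80.0]
eef_rot: [-0.0, 0.826, -0.564, -0.001]
wrist_force: [-0.2, -0.5, -0.1]
opening: 0.6
gripper_force: 0.0
```

Call:
{"method": "drive_tool", "body": {"steps": [0,0,-0.1,0,0,0,0,-0.2,0,0,0,0,-0.2,0,0]}}

```text
time: 15.25
position: [597.0, 46.2, 78.1]
eef_rot: [0.0, 0.824, -0.567, 0.0]
wrist_force: [-0.3, -0.2, -0.2]
opening: 0.8
gripper_force: 0.0
```

Call:
{"method": "drive_tool", "body": {"steps": [0,0,-0.07,0,0,0,0,-0.14,0,0,0,0,-0.2,0,0]}}

```text
time: 15.5
position: [597.1, 46.3, 77.8]
eef_rot: [0.0, 0.824, -0.567, 0.0]
wrist_force: [-3.6, -0.2, 11.2]
opening: 0.8
gripper_force: 6.0
```

Call:
{"method": "drive_tool", "body": {"steps": [0,0,-0.07,0,0,0,0,-0.14,0,0,0,0,-0.2,0,0]}}

```text
time: 15.75
position: [597.1, 46.4, 77.7]
eef_rot: [-0.0, 0.824, -0.567, 0.0]
wrist_force: [-6.7, -0.5, 21.8]
opening: 0.9
gripper_force: 10.8
```

Call:
{"method": "drive_tool", "body": {"steps": [0,0,-0.05,0,0,0,0,-0.05,0,0]}}

```text
time: 15.92
position: [597.2, 46.5, 77.7]
eef_rot: [-0.0, 0.824, -0.567, 0.0]
wrist_force: [-5.3, -0.8, 20.6]
opening: 0.3
gripper_force: 10.2
```

Call:
{"method": "drive_tool", "body": {"steps": [0,0,1.3,0,0,0.67,-2.1,1.5,0,0,1.34,-4.2,1.3,0,0,1.34,-4.2,0.9,0,0,1.34,-4.2,0.8,0,0]}}

```text
time: 16.33
position: [610.1, 3.1, 81.4]
eef_rot: [0.001, 0.823, -0.568, 0.0]
wrist_force: [0.5, 0.5, -0.6]
opening: 0.5
gripper_force: 0.0
```

Call:
{"method": "drive_tool", "body": {"steps": [0,0,-0.1,0,0,0,0,-0.2,0,0,0,0,-0.3,0,0]}}

```text
time: 16.58
position: [609.9, 7.1, 78.5]
eef_rot: [-0.0, 0.825, -0.565, -0.001]
wrist_force: [0.5, 0.5, 0.1]
opening: 0.2
gripper_force: 0.0
```

Call:
{"method": "drive_tool", "body": {"steps": [0,0,-0.07,0,0,0,0,-0.14,0,0,0,0,-0.2,0,0]}}

```text
time: 16.83
position: [610.0, 6.7, 77.8]
eef_rot: [-0.0, 0.825, -0.566, -0.0]
wrist_force: [-3.0, 1.6, 9.2]
opening: 0.5
gripper_force: 4.7
```

Call:
{"method": "drive_tool", "body": {"steps": [0,0,-0.07,0,0,0,0,-0.14,0,0,0,0,-0.21,0,0,0,0,-0.25,0,0]}}

```text
time: 17.17
position: [610.1, 6.6, 77.7]
eef_rot: [-0.001, 0.825, -0.566, -0.0]
wrist_force: [-6.3, 1.3, 20.2]
opening: 0.8
gripper_force: 10.0
```

Call:
{"method": "drive_tool", "body": {"steps": [0,0,1.5,0,0,0,0,5,0,0,0,0,9,0,0,0,0,12,0,0,0,0,12,0,0]}}

```text
time: 17.58
position: [614.7, 5.3, 201.7]
eef_rot: [-0.004, 0.824, -0.566, 0.006]
wrist_force: [0.1, -0.0, 1.0]
opening: 0.2
gripper_force: 0.0
```

Run:
```python
from plant import *
from h import *
s=ctrl.get_state();print(s['time'],s['position'],s['wrist_force'])
p=get_image("scene");u,v=proj(p,np.array([600,30,60.])).astype(int);cv2.imwrite("pics/s3.png",cv2.resize(p["image"][v-60:v+60,u-90:u+90,::-1],None,fx=4.4,fy=4.4,interpolation=2))
```

```text
17.5833 [614.70527211   5.29553998 201.68933308] [ 0.12483907 -0.01152991  1.00941156]
```

View pics/s3.png

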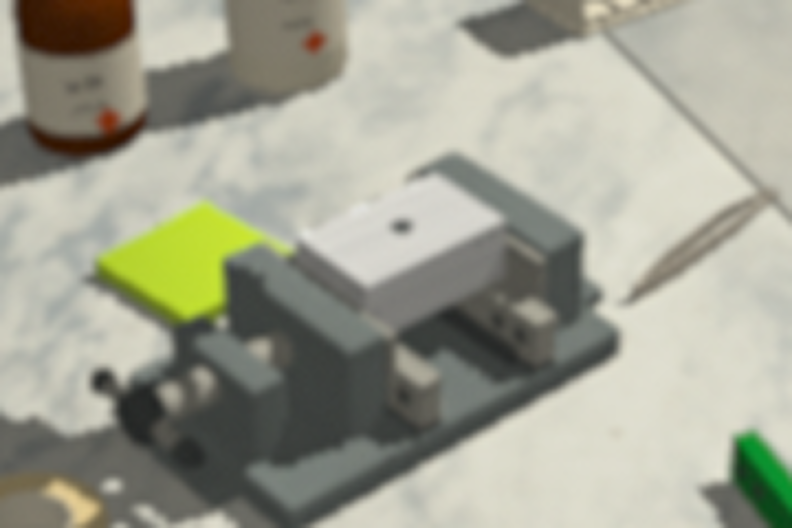

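The block sits level on both bars, with the bars' front ends flush with the bed's front edge and the bystanders untouched. Handing in.

```bash
python3 -c "
from plant import ctrl;print(ctrl.hand_in())"
```

```text
the job is handed in; nothing more can be done
None
```

I slid both bars back to the rear stop and tapped the block down level onto them, with measured pushes peaking at about 26 N, then handed the job in at about 18 s; no verdict came back.

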